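Load the specimen carrier under the microscope objective and close the retaining flap

ROBOT

A 7-joint arm with a two-finger parallel gripper is mounted at the origin on the work surface. World frame = base frame: x ahead of the robot, y to its left, z up, the work surface at z = 0. Lengths are in m, angles in rad, forces in N, time in s.
With the tool pointing down it reaches from about 0.4 to 0.9 m from the base axis. Payload 5.6 kg.
Tool frame: the origin (TCP) lies midway between the tips of the shut fingers; the grasp point (between the pads) lies 19 mm behind it; z points along the fingers, y is the line along which they close (so a half turn about z gives the same grasp; the last joint's range is limited). The gripper opens to 92 mm and grips with 3 to 60 N. Pads are 20 mm wide; open, the fingers measure 128 mm over their backs; the gripper's body (75 mm by 189 mm) begins 69 mm behind the grasp point.
Start: joints at [1.142, 0.468, -0.012, 1.603, 0.006, 1.071, -0.056], TCP at [0.245, -0.602, 0.215] pointing down, gripper open.
Joint ranges: [-2.53, 2.53], [-0.31, 2.02], [-1.57, 1.55], [0.28, 2.44], [-1.29, 4.43], [0.15, 1.84], [-2.92, 2.92]. Speed limits (rad/s): [2.57, 2.57, 3.14, 3.14, 3.14, 3.14, 3.14].

INTERFACE

Orientations are given as a rotation vector (axis times angle).
In Python, from bench import r gives the robot as it stands. The module is installed in compiled form; this text tells all that it offers.
- The arm moves only by the tool step_arm, never from a script. Its argument "increments" is text: rows parted by semicolons, each of 7 numbers parted by spaces: the shift along the world's x, y, z in m, then the turn, a rotation vector about the world's x, y, z in rad, then the finger opening in m, from 0 to 0.0919. In form: tx ty tz wx wy wz jaw; .... A call has 1 to 5 rows; each row is the pose to reach, as a shift and turn from the pose commanded when the call began; what a row does not reach only later rows make up. A row lasts 1/12 s, in which the tool goes at most 41.7 mm and 7.16 degrees, less where a joint would pass 70% of its speed; a pose out of reach is approached as far as the arm can. A call with a gripper value outside its range is refused whole. The fingers move at their own pace and stop on an object; the grip force is fixed at half the most. Time passes only in rows, so rows that repeat a pose let the fingers close. It gives the time, the measured TCP pose, the force, the opening and the grip force at its end, in the units of the state.
- r.sense(): the state, without advancing time (a new reading comes with each control period).
- r.get_image(name): name is "scene" or "top"; returns (picture, depth): 384x512x3 uint8, red, green, blue; 384x512 float32, m along the optical axis (not along the pixel's ray), 0 where there is no reading.
- r.camera_model(name): a dict with "mtx" (3x3 intrinsics, pixels), "k1" (the pictures are not rectified: a ray, as slopes to the right and down, at radius r is drawn at 1 + k1 r^2 times it, then the intrinsics apply), "extrinsics" (4x4, takes a point from camera to world coordinates). Camera axes: x right, y down, z forward; pixel columns grow to the right and rows downward; lengths in m; the calibration is good to about 2 mm. A picture is of the moment at which its call begins. camera_model takes no time and is no camera call.
- r.job_done(): hands the job in; it is judged then, once.
Trained networks look in the newest picture that a camera, given by its name, has taken for a name from the list of things; names that differ only in an ending like _2 or _b are one class to them, and where a whole thing is asked for, a point or a joint stands for the part that bears it (a point fixed in the world has none). Each returns a list of dicts, best first, with "conf" (0 to 1); they miss things now and then, are a little off and sometimes report something else, mostly with a low value. They report only what shows in the picture. A call takes as long as a camera call.
- r.spot_in(camera, target): "position" ([x, y, z] in m, in world coordinates, good to about 4 mm: the middle of the surface that is visible of it).
- r.silhouettes(camera, target): "mask" (384x512 bool, what is visible of it).
- r.landmark_of(camera, target): "position" ([x, y, z] in m, in world coordinates, good to about 4 mm: a listed point, or the origin of a listed thing).
The state is a dict: "time_s": time; "joint_pos": joint angles; "qvel": joint speeds; "tau": joint torques, N m; "tcp_pos": TCP position; "tool_rot": TCP orientation; "ft_force": force on the tool from outside, world axes, zero at the start; "ft_torque": the same for the moment, N m; "grip_width": finger opening in m; "gripper_force": force on a finger pad.
Only numpy, scipy, OpenCV 4.12 (cv2) and the standard library are available. Lean on these libraries where they do the work, as an engineer would, in place of code of your own. Each camera call takes 0.05 s, during which the arm holds its last target. There are 200 camera calls.

TASK

Load the specimen carrier with the round dish onto the microscope stage, past the clip post and under the objective, then sideways behind the post and under the clip, so that its wide plate sits flat and fully home against the side fence and the end stop. Then fold the hinged retaining flap right down over the carrier's neck; if the flap leans in the way, push it back first. Do not knock the objective, and leave the carrier with the square block and everything else on the table where it is.

Things in the scene. Friction and masses are not known exactly. Their poses are not given: they have to be found in the camera images.
- microscope: white microscope, fixed, yaw varies. Origin on the table under the optical axis; x points away from the entry side (roughly away from the robot), y to its limb, z up. In its frame, mm: base x -60..60, y -90..110, z up to 65; black stage x -110..60, y -75..70, top at z 120; nosepiece (radius 30) and tube (24) on the axis from z 197 to 425; arm to the limb x -20..20, z 297..332
- limb (a point): middle of the microscope's upright limb: microscope x -18..18, y 82..114 mm, up to z 330 mm. Focus knobs on it: x -45..45, y 77..119, z 134..221 mm
- seat (a point): point on the stage top on the optical axis, 120 mm above the table, axes as the microscope's; the round dish's middle belongs over it. The seated plate then has 2 mm play to the fence, 2 mm to the end stop and 4 mm to the post
- fence (a point): foot of the inner face of the steel side fence on the stage (microscope y = 27 mm); it runs x -34..40 mm, 8 mm high
- end_stop (a point): foot of the near face of the steel end stop on the stage (microscope x = 32 mm); it runs y -19..27 mm, 8 mm high
- post (a point): foot of the clip post on the stage: microscope x -46..-34, y 15..33 mm, 15 mm high. It blocks the wide plate from going straight in on the axis: pass it with the carrier's middle at y -12 to -22 mm, then shift +y beyond it; the neck fits beside it
- clip (a point): middle of the underside of the clip lip, a 3 mm thick overhang from the post: microscope x -34..0, y 18..33 mm, underside 9 mm above the stage top; the plate's edge goes under it
- objective: objective lens pointing down on the optical axis, must not be knocked. Origin at the centre of its lower end, 24 mm above the stage; radius 10 for 30 mm up, then 13
- flap (a joint): retaining flap on the stage, rad: 0 = shut, level, underside 8 mm above the stage; grows as its free edge rises, 1.57 upright, 2.1 fully back (leaning to microscope -y). Stiff hinge, stays where left, moves at under 2 N on the edge. Aluminium plate 30 mm (along the hinge) x 60 x 3 mm, with a 5 mm high lip along the free edge on the side that is upper when shut
- flap_hinge (a point): middle of the flap's hinge line, at microscope x -90, y -50, z 128 mm; hinge line along microscope x; it stands on a block x -107..-73, y -58..-50 mm, 5 mm high. Axes turn with the flap, own y points along the flap to its free edge
- flap_edge (a point): middle of the flap's free edge, 60 mm from the hinge
- carrier: the carrier to load, aluminium, about 100 g. Origin under its middle, x along it towards the dish, z up. In its frame, mm: wide plate x 28..88, y -25..25, 6 thick; neck x -90..30, y -12..12, 6 thick; grip fin x -89..-65, y -5..5, top z 46; white round dish radius 15 at x 58, top z 16. Seated, its x is along microscope x and the fin overhangs the stage's near edge. Starts at any yaw
- carrier_well (a point): underside of the carrier beneath the dish's middle; axes as the carrier's
- carrier_fin (a point): grip point in the fin, 31 mm above the carrier's underside; pinch across the carrier's y (10 mm thick)
- other_carrier: look-alike carrier to be left alone: same plate, neck and fin as the carrier, but its well is a square block 28 x 28 x 10 mm. Same origin and axes
- beaker_small: small glass beaker, 50 mm wide, 60 mm tall; bystander, origin under its centre
- jar: white screw-top jar, 52 mm wide, 70 mm tall; bystander, origin under its centre
- beaker_big: larger glass beaker, 72 mm wide, 90 mm tall; bystander, origin under its centre
- clamp: wooden clamp lying flat, 110 x 50 x 30 mm; bystander, origin under its centre
- vial: small amber bottle, 28 mm wide, 50 mm tall; bystander, origin under its centre
- weight: brass balance weight, 32 mm wide, 42 mm tall; bystander, origin under its centre
- spoon: white spoon lying flat, 140 mm long; bystander, origin under its middle

How it is judged:
By the outcome, as a careful person would: the job done as asked, in the order asked, and still so for the second after the job is handed in, with the robot touching nothing.
It also fails if it takes over 72 s, if anything falls off the work surface, if the arm or the gripper's body presses on something with over 40 N, if the wrist force passes 120 N, or if a joint passes its speed limit or range.

## Working session

There is one attempt and no reset: what is moved stays moved. The work goes in short steps, Python scripts to look and compute and a tool call to move; the robot and the scene stay as the last step left them, time stands still between calls to the robot, and variables do not carry over. Pictures are saved under pics/ and viewed, at most 10 in all, crops included, and the job is handed in when it is done.

Besides the shell and the picture viewer there is one more tool, called after "Call:" as name(argument=value, ...) on one line, values as JSON. step_arm: Moves the arm, as the interface text tells. Its arguments: {"type":"object","properties":{"increments":{"type":"string"}},"required":["increments"]}

```bash
mkdir -p pics; cat > h.py <<'E'
from bench import r
import numpy as np, cv2
from scipy.spatial.transform import Rotation as R
def cloud(cam):
    im,d=r.get_image(cam); m=r.camera_model(cam); K=m["mtx"]
    v,u=np.mgrid[:384,:512]
    p=np.stack([u.ravel(),v.ravel()],1).astype(np.float64)
    s=cv2.undistortPoints(p[:,None],np.array(K,float),np.array([m["k1"],0,0,0.]))[:,0].reshape(384,512,2)
    P=np.dstack([s[...,0]*d,s[...,1]*d,d]); T=np.array(m["extrinsics"])
    W=P@T[:3,:3].T+T[:3,3]; W[d==0]=np.nan
    return im,d,W
E
python3 - <<'E'
from h import *
ims=[]
for c in ["scene","top"]:
    im,d,W=cloud(c); cv2.imwrite(f"pics/{c}0.png",im[...,::-1]); np.savez(f"/tmp/{c}0",im=im,W=W)
    print(c,np.round(r.camera_model(c)["extrinsics"],3).tolist())
    for n in ["microscope","seat","fence","end_stop","post","clip","objective","limb","flap_hinge","flap_edge","carrier","carrier_well","carrier_fin","other_carrier"]:
        print(n,[(np.round(x["position"],3).tolist(),round(x["conf"],2)) for x in r.landmark_of(c,n)[:2]])
print(r.sense())
E
```

```text
scene [[-0.21, 0.641, -0.738, 1.216], [0.978, 0.154, -0.144, 0.146], [0.021, -0.752, -0.659, 0.743], [0.0, 0.0, 0.0, 1.0]]
microscope [([0.665, -0.022, -0.002], 0.62)]
seat [([0.672, -0.019, 0.121], 0.7)]
fence [([0.675, 0.008, 0.12], 0.57)]
end_stop [([0.703, -0.024, 0.121], 0.83)]
post [([0.632, 0.007, 0.118], 0.96), ([0.398, 0.111, -0.004], 0.71)]
clip [([0.652, 0.006, 0.127], 0.67), ([0.573, -0.324, -0.002], 0.36)]
objective [([0.671, -0.021, 0.145], 0.64)]
limb [([0.678, 0.081, 0.193], 0.7)]
flap_hinge [([0.673, -0.015, 0.123], 0.68), ([0.724, -0.3, -0.004], 0.62)]
flap_edge [([0.572, -0.073, 0.184], 0.6), ([0.711, 0.262, 0.002], 0.56)]
carrier [([0.516, -0.309, -0.001], 0.93), ([0.7, -0.022, 0.121], 0.58)]
carrier_well [([0.572, -0.328, 0.0], 0.86)]
carrier_fin [([0.446, -0.286, 0.036], 0.62)]
other_carrier [([0.518, 0.314, -0.0], 0.68), ([0.398, 0.11, -0.0], 0.3)]
top [[-0.006, -0.983, 0.181, 0.301], [-1.0, 0.007, 0.007, 0.0], [-0.008, -0.181, -0.983, 1.376], [0.0, 0.0, 0.0, 1.0]]
microscope [([0.671, -0.021, 0.002], 0.88), ([0.518, 0.31, -0.002], 0.37)]
seat [([0.668, -0.02, 
[... 760 characters left out ...]
'time_s': 1.5, 'joint_pos': array([ 1.1420012 ,  0.46748441, -0.01163063,  1.60265432,  0.00602521,
        1.07139375, -0.05629468]), 'qvel': array([ 0.00049438,  0.00144177,  0.00031424, -0.00060355, -0.00076384,
        0.0009049 ,  0.0012922 ]), 'tau': array([-9.62670856e-04, -5.20411062e+01, -1.23291396e-02, -2.44048065e+01,
       -5.66558505e-02,  1.14588911e-02,  4.31497995e-05]), 'tcp_pos': array([ 0.24457752, -0.60226887,  0.21462145]), 'tool_rot': array([ 3.08323129e+00,  6.02193038e-01, -3.70098976e-05]), 'ft_force': array([ 0.36916368,  0.50794635, -0.48972809]), 'ft_torque': array([-0.0068682 , -0.05351497,  0.03925842]), 'gripper_force': 0.0, 'grip_width': 0.09173664920256688}
```

View pics/scene0.png

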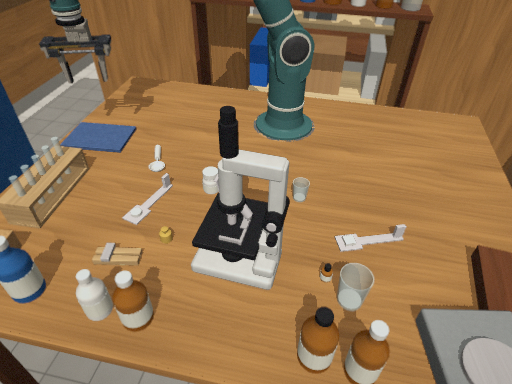

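View pics/top0.png

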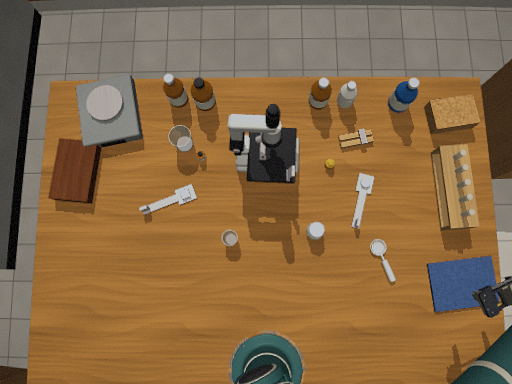

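```bash
python3 - <<'E'
from h import *
S={c:np.load(f"/tmp/{c}0.npz") for c in ["scene","top"]}
def sel(c,lo,hi):
    W=S[c]["W"]; m=np.all((W>lo)&(W<hi),axis=2); return W[m],m
for c in S:
    P,m=sel(c,[.4,-.4,.003],[.64,-.24,.012]); print(c,"carrier flat",len(P),np.median(P[:,2]),"rect",cv2.minAreaRect((P[:,:2]*1000).astype(np.float32)))
    P,m=sel(c,[.4,-.4,.04],[.64,-.24,.06]); print("fin top",len(P),P.mean(0) if len(P) else "",np.median(P[:,2]) if len(P) else "")
    P,m=sel(c,[.4,-.4,.013],[.64,-.3,.022]); print("dish",len(P),P.mean(0) if len(P) else "")
    P,m=sel(c,[.5,-.13,.112],[.78,.1,.124]); print("stage",len(P),np.median(P[:,2]),cv2.minAreaRect((P[:,:2]*1000).astype(np.float32)))
    P,m=sel(c,[.53,-.14,.132],[.62,-.02,.2]); print("flap",len(P),np.round(np.c_[P.min(0),P.max(0)],3).tolist())
    for z in np.arange(.13,.2,.01):
        Q=P[abs(P[:,2]-z)<.005]
        if len(Q): print("  ",round(z,3),len(Q),np.round(np.median(Q,0),4),np.round(Q.min(0),3),np.round(Q.max(0),3))
    P,m=sel(c,[.65,.05,.25],[.8,.12,.34]); print("limb",len(P))
W=S["scene"]
im=np.load("/tmp/scene0.npz")["im"]
cv2.imwrite("pics/sc_crop.png",cv2.resize(im[150:290,185:295,::-1],None,fx=4.2,fy=4.2,interpolation=cv2.INTER_CUBIC))
for c in S:
    for n in ["carrier"]:
        for t in [1]:
            pass
for nm in ["jar","weight","vial","beaker_small","spoon","clamp"]:
    print(nm,[(np.round(x["position"],3).tolist(),round(x["conf"],2)) for x in r.landmark_of("top",nm)[:2]])
E
```

```text
scene carrier flat 737 0.0058290550678582465 rect ((520.8248901367188, -320.2811584472656), (238.5564422607422, 158.91485595703125), 0.22603972256183624)
fin top 32 [ 0.44564161 -0.28780936  0.045253  ] 0.045905698376818016
dish 76 [ 0.57589785 -0.32210494  0.01681644]
stage 2601 0.12106574948321747 ((646.7679443359375, 1.42584228515625), (188.82730102539062, 170.44464111328125), 86.88629913330078)
flap 38 [[0.563, 0.593], [-0.084, -0.073], [0.159, 0.189]]
   0.16 2 [ 0.5901 -0.0745  0.1604] [ 0.59  -0.075  0.159] [ 0.59  -0.074  0.162]
   0.17 5 [ 0.5912 -0.0738  0.1705] [ 0.59  -0.077  0.166] [ 0.592 -0.073  0.175]
   0.18 13 [ 0.5884 -0.0754  0.1826] [ 0.584 -0.084  0.175] [ 0.593 -0.074  0.185]
   0.19 18 [ 0.5827 -0.0808  0.187 ] [ 0.563 -0.084  0.185] [ 0.591 -0.077  0.189]
limb 961
top carrier flat 516 0.004946233715421022 rect ((519.6168212890625, -320.5345153808594), (158.66229248046875, 238.37973022460938), 89.97425079345703)
fin top 26 [ 0.44023893 -0.28563271  0.04449244] 0.04478483545210443
dish 44 [ 0.5705687  -0.321247    0.01635774]
stage 1998 0.11861217979237382 ((63
[... 371 characters left out ...]
  0.15 ] [ 0.586 -0.069  0.154]
   0.16 7 [ 0.5721 -0.0716  0.1612] [ 0.558 -0.074  0.157] [ 0.585 -0.069  0.165]
   0.17 10 [ 0.5732 -0.0727  0.1694] [ 0.559 -0.074  0.165] [ 0.588 -0.071  0.174]
   0.18 18 [ 0.5713 -0.0775  0.1826] [ 0.559 -0.082  0.177] [ 0.587 -0.073  0.185]
   0.19 19 [ 0.5725 -0.0786  0.1867] [ 0.558 -0.082  0.185] [ 0.587 -0.076  0.19 ]
limb 365
jar [([0.422, -0.154, 0.0], 0.78)]
weight [([0.639, -0.206, -0.002], 0.41)]
vial [([0.628, 0.009, 0.122], 0.48), ([0.664, 0.205, -0.001], 0.47)]
beaker_small [([0.399, 0.113, -0.001], 0.65)]
spoon [([0.326, -0.375, -0.0], 0.67), ([0.63, 0.008, 0.123], 0.45)]
clamp [([0.723, -0.302, -0.002], 0.69), ([0.629, 0.007, 0.12], 0.34)]
```

View pics/sc_crop.png

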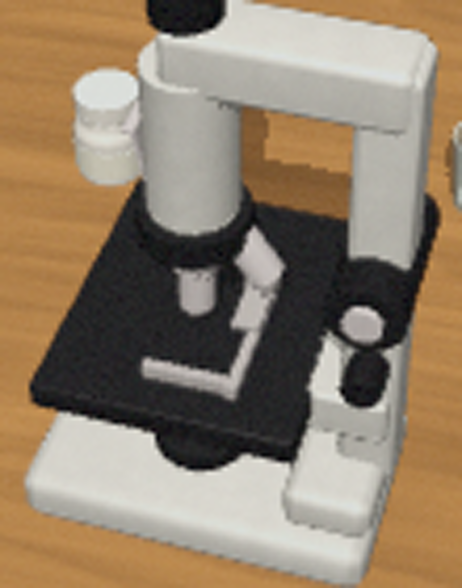

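```bash
cat > fit.py <<'E'
from h import *
from scipy.optimize import minimize
UP=4
def proj(c,P):
    m=r.camera_model(c);T=np.linalg.inv(np.array(m["extrinsics"]));Q=P@T[:3,:3].T+T[:3,3]
    return cv2.projectPoints(Q,np.zeros(3),np.zeros(3),np.array(m["mtx"],float),np.array([m["k1"],0,0,0.]))[0][:,0]
def box(x0,x1,y0,y1,z0,z1): return np.array([[x,y,z] for x in(x0,x1) for y in(y0,y1) for z in(z0,z1)])/1000
a=np.linspace(0,6.28,24)
CAR=[box(28,88,-25,25,0,6),box(-90,30,-12,12,0,6),box(-89,-65,-5,5,0,46),np.r_[np.c_[58+15*np.cos(a),15*np.sin(a),0*a+6],np.c_[58+15*np.cos(a),15*np.sin(a),0*a+16]]/1000]
def render(c,p,parts,z=0,off=(0,0)):
    im=np.zeros((384*UP,512*UP),np.uint8)
    Rm=R.from_euler("z",p[2]).as_matrix()
    for b in parts:
        q=proj(c,b@Rm.T+[p[0],p[1],z]); h=cv2.convexHull(((q+.5)*UP-.5+np.array(off)*UP).astype(np.float32))
        cv2.fillPoly(im,[np.round(h).astype(np.int32)],255)
    return cv2.resize(im,(512,384),interpolation=cv2.INTER_AREA)/255.
def fit(cams,masks,parts,p0,z=0):
    def cost(p): return sum(np.abs(render(c,p,parts,z)-m).sum() for c,m in zip(cams,masks))
    s=np.array([.006,.006,.05]); x0=np.array(p0)
    for k in range(2):
        o=minimize(cost,x0,method="Nelder-Mead",options=dict(initial_simplex=[x0]+[x0+np.eye(3)[i]*s[i] for i in range(3)],xatol=1e-5,fatol=.05)); x0=o.x
    return o.x,o.fun
E
cat > m1.py <<'E'
from fit import *
L={}
M={}
for c in ["scene","top"]:
    for k in range(3):
        r.get_image(c)
        if k==0:
            M[c]=r.silhouettes(c,"carrier")[0]["mask"]
        for n in ["seat","fence","end_stop","post","clip","limb"]:
            for x in r.landmark_of(c,n)[:1]: L.setdefault((c,n),[]).append(x["position"])
for k,v in L.items(): print(k,np.round(v,4).tolist())
for cs in (["scene"],["top"],["scene","top"]):
    p,f=fit(cs,[M[c].astype(float) for c in cs],CAR,[.52,-.309,-.26]); print(cs,p.round(4),f,[M[c].sum() for c in cs])
# stage edge lines
for c in ["scene","top"]:
    W=np.load(f"/tmp/{c}0.npz")["W"]; P=W[np.all((W>[.5,-.13,.114])&(W<[.78,.1,.124]),axis=2)]
    for ax,lo,hi,nm in((0,.56,.72,"-y edge"),(1,-.09,.0,"near edge"),(1,-.09,.0,"far edge")):
        b=np.arange(lo,hi,.004);o=1-ax;sg=-1 if nm=="far edge" else 1
        E=np.array([[t+.002,sg*np.min(sg*P[(P[:,ax]>=t)&(P[:,ax]<t+.004)][:,o])] for t in b if ((P[:,ax]>=t)&(P[:,ax]<t+.004)).sum()>3])
        k=np.ones(len(E),bool)
        for _ in range(5):
            q=np.polyfit(E[k,0],E[k,1],1);res=abs(E[:,1]-np.polyval(q,E[:,0]));k=res<max(.002,2*np.median(res))
        print(c,nm,q.round(4),k.sum(),len(E))
E
python3 m1.py
```

```text
('scene', 'seat') [[0.6736, -0.0164, 0.1242], [0.6753, -0.0137, 0.1236]]
('scene', 'fence') [[0.6742, 0.0085, 0.1226], [0.6747, 0.0126, 0.1233], [0.6746, 0.0088, 0.1228]]
('scene', 'end_stop') [[0.7037, -0.0245, 0.123], [0.7028, -0.021, 0.1187], [0.7027, -0.0234, 0.1176]]
('scene', 'post') [[0.6323, 0.0082, 0.1179], [0.6299, 0.0094, 0.1194], [0.6317, 0.0065, 0.1154]]
('scene', 'clip') [[0.654, 0.0038, 0.1286], [0.6559, 0.0058, 0.1267], [0.6543, 0.0042, 0.1267]]
('scene', 'limb') [[0.677, 0.0795, 0.1905], [0.6813, 0.0784, 0.1909], [0.6788, 0.0811, 0.1913]]
('top', 'seat') [[0.6668, -0.0226, 0.1224], [0.6678, -0.0181, 0.1226], [0.669, -0.0207, 0.1226]]
('top', 'fence') [[0.667, 0.0127, 0.1228], [0.6677, 0.0124, 0.1223], [0.6679, 0.0114, 0.1205]]
('top', 'end_stop') [[0.7031, -0.0189, 0.1195], [0.7043, -0.0182, 0.1218], [0.7048, -0.0203, 0.1229]]
('top', 'post') [[0.325, -0.3742, 0.0013], [0.6293, 0.0061, 0.1196], [0.6292, 0.0067, 0.1202]]
('top', 'clip') [[0.6528, 0.0061, 0.13], [0.6541, 0.0066, 0.1287], [0.6548, 0.007, 0.129]]
('top', 'limb') [[0.6723, 0.0777, 0.1864], [0.6737, 0.0762, 0.188], [0.6745, 0.0782, 0.186]]
['scene'] [ 0.5159 -0.309  -0.2561] 62.98823529411764 [np.int64(628)]
['top'] [ 0.5157 -0.3054 -0.2492] 61.533333333333346 [np.int64(558)]
['scene', 'top'] [ 0.5157 -0.3078 -0.2548] 171.0313725490196 [np.int64(628), np.int64(558)]
scene -y edge [-0.056  -0.0553] 38 40
scene near edge [-0.0903  0.6036] 23 23
scene far edge [0.0557 0.7311] 23 23
top -y edge [-0.0467 -0.0615] 38 40
top near edge [0.0508 0.558 ] 21 23
top far edge [-1.019   0.6437] 22 23
```

Call:
step_arm(increments="0.04 0.063 0 0 0 -0.12 0.05; 0.08 0.126 0 0 0 -0.24 0.05; 0.115 0.185 0 0 0 -0.36 0.05; 0.14 0.22 -0.02 0 0 -0.48 0.05; 0.16 0.25 -0.04 0 0 -0.6 0.05")

```text
time_s: 4.42
tcp_pos: [0.3559, -0.428, 0.1995]
tool_rot: [3.122, -0.339, 0.004]
ft_force: [0.2, 0.3, -0.8]
grip_width: 0.0606
gripper_force: 0.0
```

Call:
step_arm(increments="0.025 0.04 -0.03 0 0 -0.042 0.05; 0.038 0.065 -0.06 0 0 -0.042 0.05; 0.038 0.065 -0.08 0 0 -0.042 0.05; 0.038 0.065 -0.08 0 0 -0.042 0.05")

```text
time_s: 4.75
tcp_pos: [0.3917, -0.3587, 0.114]
tool_rot: [-3.112, 0.385, 0.011]
ft_force: [-2.0, 0.8, -0.4]
grip_width: 0.05
gripper_force: 0.0
```

Call:
step_arm(increments="0.02 0.03 0 0 0 -0.01 0.05; 0.04 0.058 0 0 0 -0.01 0.05; 0.04 0.058 0 0 0 -0.01 0.05")

```text
time_s: 5.0
tcp_pos: [0.4367, -0.3021, 0.1198]
tool_rot: [-3.114, 0.4, -0.004]
ft_force: [1.6, -0.2, -0.2]
grip_width: 0.0496
gripper_force: 0.0
```

```bash
python3 - <<'E'
from h import *
s=r.sense(); print(s["tcp_pos"].round(4),s["tool_rot"].round(3),R.from_rotvec(s["tool_rot"]).as_matrix().round(3).tolist(),s["qvel"].round(2),s["joint_pos"].round(2))
E
```

```text
[ 0.4367 -0.3021  0.1198] [-3.114  0.4   -0.004] [[0.967, -0.253, 0.003], [-0.253, -0.967, 0.002], [0.003, -0.002, -1.0]] [ 0.05 -0.01  0.06 -0.    0.02  0.    0.09] [ 0.56  0.39 -0.02  1.97  0.01  0.77 -1.29]
```

Call:
step_arm(increments="0.006 0.015 -0.02 0 0 0 0.05; 0.006 0.015 -0.055 0 0 0 0.05; 0.006 0.015 -0.09 0 0 0 0.05; 0.006 0.015 -0.107 0 0 0 0.05; 0.006 0.015 -0.107 0 0 0 0.05")

```text
time_s: 5.42
tcp_pos: [0.4361, -0.2918, 0.0091]
tool_rot: [-3.113, 0.413, 0.008]
ft_force: [-1.3, 0.7, 0.6]
grip_width: 0.0499
gripper_force: 0.0
```

```bash
python3 - <<'E'
from h import *
im,d=r.get_image("scene"); cv2.imwrite("pics/g1.png",cv2.resize(im[130:240,90:230,::-1],None,fx=4,fy=4,interpolation=cv2.INTER_CUBIC))
s=r.sense(); print(s["tcp_pos"].round(4),s["tool_rot"].round(3),s["ft_force"])
E
```

```text
[ 0.4374 -0.2925  0.011 ] [-3.114  0.414  0.004] [ 0.12784829 -0.2754361   0.4291666 ]
```

View pics/g1.png

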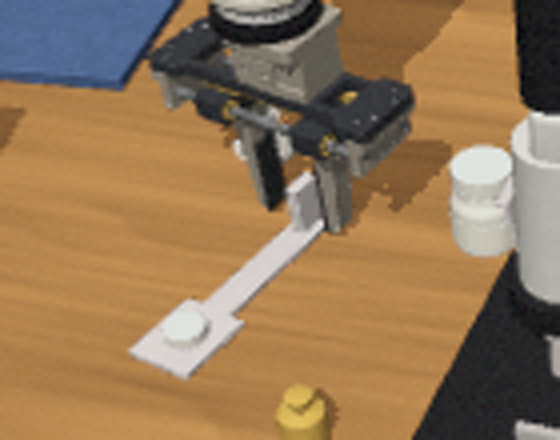

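Call:
step_arm(increments="0.005 0.006 0 0 0 0 0.05; 0.005 0.006 0 0 0 0 0.05; 0.005 0.006 0 0 0 0 0.03; 0.005 0.006 0 0 0 0 0.0; 0.005 0.006 0 0 0 0 0.0")

```text
time_s: 5.88
tcp_pos: [0.444, -0.2858, 0.0125]
tool_rot: [3.114, -0.411, 0.002]
ft_force: [1.1, -0.7, -0.5]
grip_width: 0.0319
gripper_force: 0.0
```

Call:
step_arm(increments="0 0 0 0 0 0 0; 0 0 0 0 0 0 0; 0 0 0.002 0 0 0 0; 0 0 0.005 0 0 0 0")

```text
time_s: 6.22
tcp_pos: [0.4431, -0.2852, 0.0163]
tool_rot: [-3.114, 0.411, 0.002]
ft_force: [-0.3, 1.0, -0.7]
grip_width: 0.0102
gripper_force: 30.0
```

Call:
step_arm(increments="0 0 0.015 0 0 0 0; 0 0 0.04 0 0 0 0; 0 0 0.07 0 0 0 0; 0 0 0.1 0 0 0.04 0; 0 0 0.13 0 0 0.08 0")

```text
time_s: 6.63
tcp_pos: [0.4428, -0.285, 0.1477]
tool_rot: [-3.128, 0.284, 0.002]
ft_force: [0.6, -0.1, -1.4]
grip_width: 0.01
gripper_force: 30.0
```

Call:
step_arm(increments="0 0.02 0.03 0 0 0.06 0; 0 0.04 0.06 0 0 0.1 0; 0 0.06 0.085 0 0 0.13 0; 0 0.08 0.085 0 0 0.13 0; 0 0.08 0.085 0 0 0.13 0")

```text
time_s: 7.05
tcp_pos: [0.4444, -0.2016, 0.2333]
tool_rot: [-3.14, 0.074, -0.004]
ft_force: [0.1, 0.3, -2.0]
grip_width: 0.0099
gripper_force: 30.0
```

```bash
cat > m2.py <<'E'
from fit import *
s=r.sense(); print(s["time_s"],s["tcp_pos"].round(4),R.from_rotvec(s["tool_rot"]).as_matrix().round(3).tolist(),s["grip_width"],s["ft_force"].round(1))
for c in ["scene","top"]:
    im,d,W=cloud(c); np.savez(f"/tmp/{c}1",im=im,W=W); cv2.imwrite(f"pics/{c}_h.png",im[...,::-1])
    S=r.silhouettes(c,"carrier")
    if not S: print("none"); continue
    m=S[0]["mask"]; P=W[m]; P=P[~np.isnan(P[:,0])]; print(c,S[0]["conf"],m.sum(),np.median(P,0).round(4))
    A=np.c_[P[:,:2]-P[:,:2].mean(0),np.ones(len(P))]
    fwd=P[P[:,0]>s["tcp_pos"][0]+.03]; q=np.linalg.lstsq(np.c_[fwd[:,:2],np.ones(len(fwd))],fwd[:,2],rcond=None)[0]; print("plane",q.round(3),np.percentile(fwd[:,2],[5,25,50,75,95]).round(4))
    for n in ["carrier","carrier_well","carrier_fin"]:
        print(n,[(np.round(x["position"],4).tolist(),round(x["conf"],2)) for x in r.landmark_of(c,n)[:2]])
E
python3 m2.py
```

```text
7.05 [ 0.4444 -0.2016  0.2333] [[0.999, -0.047, 0.003], [-0.047, -0.999, 0.0], [0.003, -0.0, -1.0]] 0.009854913048191609 [ 0.1  0.3 -2. ]
scene 0.65 705 [ 0.5568 -0.2029  0.2271]
plane [ 0.021 -0.034  0.209] [0.2236 0.226  0.227  0.2282 0.2371]
carrier [([0.5172, -0.2047, 0.2164], 0.76), ([0.4204, -0.155, -0.0005], 0.15)]
carrier_well []
carrier_fin [([0.4426, -0.2033, 0.2559], 0.82)]
top 0.94 458 [ 0.5666 -0.2093  0.2217]
plane [0.016 0.062 0.226] [0.2177 0.2198 0.2217 0.2241 0.2325]
carrier [([0.5217, -0.2099, 0.2174], 0.94), ([0.6991, -0.0184, 0.1244], 0.52)]
carrier_well [([0.5798, -0.2108, 0.2143], 0.65)]
carrier_fin []
```

Call:
step_arm(increments="-0.003 0.025 0 0 0 0 0; -0.008 0.06 0 0 0 0 0; -0.013 0.095 0 0 0 -0.005 0; -0.017 0.13 0 0 0 -0.005 0; -0.019 0.16 0 0 0 -0.005 0")

```text
time_s: 7.97
tcp_pos: [0.4237, -0.0435, 0.2314]
tool_rot: [-3.14, 0.09, 0.0]
ft_force: [0.8, 0.2, -1.3]
grip_width: 0.0099
gripper_force: 30.0
```

Call:
step_arm(increments="0 0.015 0 0 0 0 0; 0 0.019 0 0 0 0 0; 0 0.019 -0.02 0 0 0 0; 0 0.019 -0.04 0 0 0 0; 0 0.019 -0.04 0 0 0 0")

```text
time_s: 8.38
tcp_pos: [0.4222, -0.0274, 0.1886]
tool_rot: [3.14, -0.093, -0.01]
ft_force: [-0.5, 0.6, -1.7]
grip_width: 0.0096
gripper_force: 30.0
```

```bash
python3 m2.py
```

```text
8.3833 [ 0.4222 -0.0274  0.1886] [[0.998, -0.059, -0.006], [-0.059, -0.998, 0.0], [-0.006, 0.0, -1.0]] 0.00955186544396457 [-0.5  0.6 -1.7]
scene 0.44 146 [ 0.4363 -0.025   0.1832]
plane [ 0.645  0.297 -0.177] [0.1789 0.1802 0.1809 0.1821 0.2469]
carrier [([0.4984, -0.0308, 0.1763], 0.44)]
carrier_well [([0.5565, -0.0375, 0.172], 0.45)]
carrier_fin [([0.4221, -0.0281, 0.2105], 0.52)]
top 0.67 319 [ 0.5578 -0.0358  0.1846]
plane [-0.01  -0.002  0.192] [0.1804 0.1826 0.1846 0.19   0.1958]
carrier [([0.5039, -0.0326, 0.1748], 0.58)]
carrier_well [([0.5647, -0.0333, 0.1763], 0.66)]
carrier_fin [([0.5807, -0.0633, 0.1328], 0.29)]
```

Call:
step_arm(increments="0.002 0.005 0 0 0 0.004 0; 0.002 0.005 -0.015 0 0 0.004 0; 0.002 0.005 -0.035 0 0 0.004 0; 0.002 0.005 -0.048 0 0 0.004 0; 0.002 0.005 -0.048 0 0 0.004 0")

```text
time_s: 9.3
tcp_pos: [0.4248, -0.0209, 0.1414]
tool_rot: [-3.14, 0.083, 0.007]
ft_force: [-0.6, -0.1, -1.5]
grip_width: 0.0097
gripper_force: 30.0
```

Call:
step_arm(increments="0 0 -0.002 0 0 0 0; 0 0 -0.003 0 0 0 0; 0 0 -0.003 0 0 0 0; 0 0 -0.003 0 0 0 0")

```text
time_s: 9.63
tcp_pos: [0.427, -0.0213, 0.1411]
tool_rot: [3.14, -0.084, 0.002]
ft_force: [0.1, 0.5, -0.2]
grip_width: 0.0101
gripper_force: 30.0
```

```bash
cat > s.py <<'E'
from h import *
A=[]
for k in range(8):
    s=r.sense(); A.append(np.r_[s["tcp_pos"],s["ft_force"],s["ft_torque"]*10]); im,d=r.get_image("scene")
A=np.array(A); print(s["time_s"],A.mean(0).round(4),"sd",A.std(0).round(4),R.from_rotvec(s["tool_rot"]).as_matrix().round(3).tolist(),s["grip_width"])
E
python3 s.py; python3 m2.py; python3 - <<'E'
import cv2
im=cv2.imread("pics/scene_h.png"); cv2.imwrite("pics/v5.png",cv2.resize(im[140:270,180:300],None,fx=4.5,fy=4.5,interpolation=cv2.INTER_CUBIC))
E
```

```text
9.9833 [ 0.4268 -0.0214  0.1409  0.027   0.0131 -0.9532  0.202   1.1322 -0.0843] sd [2.000e-04 0.000e+00 2.000e-04 4.162e-01 4.517e-01 5.855e-01 2.370e-01
 2.637e-01 1.865e-01] [[0.999, -0.054, 0.0], [-0.054, -0.999, -0.0], [0.0, 0.0, -1.0]] 0.0102184514751252
10.0333 [ 0.4265 -0.0214  0.1405] [[0.999, -0.054, 0.0], [-0.054, -0.999, -0.0], [0.0, 0.0, -1.0]] 0.009810798612122189 [-0.4  0.1 -0.1]
scene 0.41 811 [ 0.728  -0.2995  0.0189]
plane [-0.039 -0.076  0.025] [0.0076 0.0163 0.0189 0.0208 0.0318]
carrier [([0.5001, -0.0244, 0.1289], 0.67)]
carrier_well [([0.6716, -0.0178, 0.1217], 0.74), ([0.5604, -0.0299, 0.1277], 0.47)]
carrier_fin []
top 0.75 357 [ 0.5587 -0.0286  0.132 ]
plane [-0.282 -0.088  0.288] [0.1257 0.13   0.132  0.1355 0.143 ]
carrier [([0.6714, -0.0211, 0.0049], 0.74), ([0.5057, -0.0261, 0.127], 0.56)]
carrier_well [([0.5658, -0.0259, 0.1279], 0.81)]
carrier_fin []
```

View pics/v5.png

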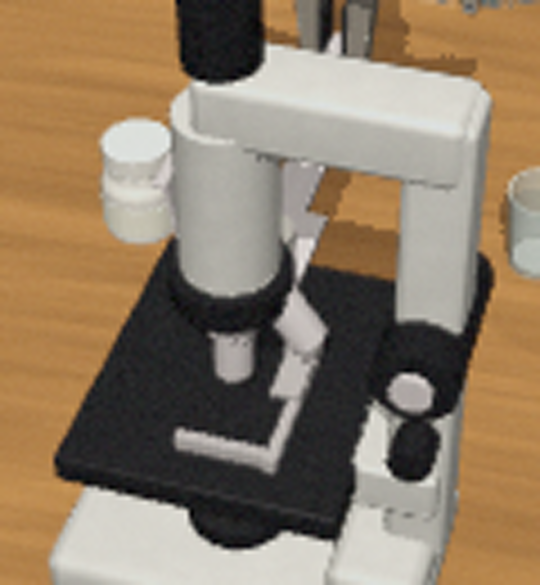

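Call:
step_arm(increments="0 0 -0.002 0 0 0 0; 0 0 -0.004 0 0 0 0; 0 0 -0.005 0 0 0 0; 0 0 -0.005 0 0 0 0; 0 0 -0.005 0 0 0 0")

```text
time_s: 10.95
tcp_pos: [0.4264, -0.0213, 0.1353]
tool_rot: [-3.14, 0.084, 0.001]
ft_force: [-1.6, -0.1, -1.8]
grip_width: 0.0101
gripper_force: 30.0
```

```bash
python3 s.py
```

```text
11.3 [ 0.4265 -0.0213  0.1354 -0.3323  0.1354 -1.0301  0.234   0.899  -0.0586] sd [1.000e-04 0.000e+00 1.000e-04 7.130e-01 5.608e-01 3.344e-01 2.438e-01
 2.328e-01 2.004e-01] [[0.999, -0.054, 0.0], [-0.054, -0.999, -0.0], [0.0, 0.0, -1.0]] 0.009775764823122679
```

Call:
step_arm(increments="0.01 -0.0005 0 0 0 0 0; 0.025 -0.0013 0 0 0 0 0; 0.04 -0.002 0 0 0 0 0; 0.055 -0.0028 0 0 0 0 0; 0.065 -0.0034 0 0 0 0 0")

```text
time_s: 11.77
tcp_pos: [0.4937, -0.0248, 0.1355]
tool_rot: [-3.14, 0.084, -0.002]
ft_force: [0.8, 0.1, -1.3]
grip_width: 0.01
gripper_force: 30.0
```

Call:
step_arm(increments="0.01 -0.0005 0 0 0 0 0; 0.02 -0.001 0 0 0 0 0; 0.03 -0.0016 0 0 0 0 0; 0.036 -0.0019 0 0 0 0 0; 0.036 -0.0019 0 0 0 0 0")

```text
time_s: 12.18
tcp_pos: [0.5287, -0.0267, 0.1354]
tool_rot: [-3.14, 0.084, -0.001]
ft_force: [0.5, -0.7, -0.7]
grip_width: 0.0097
gripper_force: 30.0
```

```bash
python3 s.py;python3 m2.py; python3 - <<'E'
import cv2
im=cv2.imread("pics/scene_h.png"); cv2.imwrite("pics/v6.png",cv2.resize(im[170:270,190:290],None,fx=6,fy=6,interpolation=cv2.INTER_CUBIC))
E
```

```text
12.5333 [ 0.5273 -0.0266  0.1354 -0.0512  0.0255 -1.2482  0.6618  1.2369  0.1123] sd [6.000e-04 0.000e+00 1.000e-04 4.053e-01 4.273e-01 3.929e-01 2.030e-01
 1.616e-01 4.254e-01] [[0.999, -0.054, -0.0], [-0.054, -0.999, -0.0], [-0.0, 0.0, -1.0]] 0.009621155142839542
12.5833 [ 0.5272 -0.0266  0.1355] [[0.999, -0.054, -0.0], [-0.054, -0.999, -0.0], [-0.0, 0.0, -1.0]] 0.009865612373167921 [-0.6 -0.2 -0.7]
scene 0.91 369 [ 0.6743 -0.0347  0.1292]
plane [-0.065 -0.031  0.173] [0.1259 0.1281 0.1291 0.1319 0.1396]
carrier [([0.602, -0.0313, 0.1186], 0.74), ([0.6661, -0.0189, 0.0024], 0.16)]
carrier_well [([0.6627, -0.0359, 0.1205], 0.57)]
carrier_fin [([0.5269, -0.027, 0.1568], 0.71)]
none
```

View pics/v6.png

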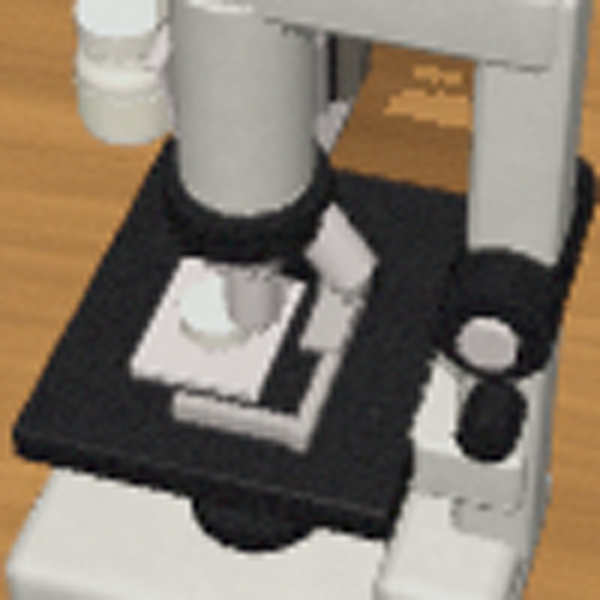

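Call:
step_arm(increments="0.003 -0.0002 -0.001 0 0 0 0; 0.004 -0.0002 -0.0015 0 0 0 0; 0.004 -0.0002 -0.0015 0 0 0 0; 0.004 -0.0002 -0.0015 0 0 0 0")

```text
time_s: 13.27
tcp_pos: [0.5318, -0.0269, 0.134]
tool_rot: [-3.14, 0.084, -0.001]
ft_force: [-0.0, -0.5, 0.0]
grip_width: 0.0096
gripper_force: 30.0
```

```bash
python3 s.py
```

```text
13.6167 [ 0.5316 -0.0269  0.134   0.1616 -0.2193 -0.4917  0.3995 -0.0134 -0.045 ] sd [1.000e-04 0.000e+00 0.000e+00 5.385e-01 4.184e-01 2.425e-01 3.264e-01
 4.118e-01 2.338e-01] [[0.999, -0.054, 0.0], [-0.054, -0.999, -0.0], [0.0, 0.0, -1.0]] 0.009523249660226437
```

Call:
step_arm(increments="0.001 0 0 0 0 0 0; 0.002 -0.0001 0 0 0 0 0; 0.003 -0.0002 0 0 0 0 0; 0.004 -0.0002 0 0 0 0 0; 0.004 -0.0002 0 0 0 0 0")

```text
time_s: 14.08
tcp_pos: [0.5346, -0.027, 0.134]
tool_rot: [3.14, -0.084, -0.003]
ft_force: [-4.9, -0.0, 4.3]
grip_width: 0.0101
gripper_force: 30.0
```

```bash
python3 s.py
```

```text
14.4333 [ 5.3460e-01 -2.7100e-02  1.3400e-01 -5.0131e+00  3.3300e-02  4.5079e+00
  4.9790e-01  9.5221e+00 -4.2000e-03] sd [0.     0.     0.     0.3895 0.5103 0.3908 0.2493 0.5364 0.4562] [[0.999, -0.054, -0.002], [-0.054, -0.999, -0.0], [-0.002, 0.0, -1.0]] 0.009625503622461265
```

Call:
step_arm(increments="-0.0025 0.0001 0 0 0 0 0; -0.0023 0.004 0 0 0 0 0; -0.002 0.009 0 0 0 0 0; -0.0018 0.014 0 0 0 0 0; -0.0018 0.014 0 0 0 0 0")

```text
time_s: 14.9
tcp_pos: [0.534, -0.0112, 0.1339]
tool_rot: [-3.14, 0.081, -0.001]
ft_force: [0.7, 1.5, 0.1]
grip_width: 0.0098
gripper_force: 30.0
```

```bash
python3 s.py
```

```text
15.25 [ 0.5339 -0.0124  0.1339  0.056   0.5949  0.287   1.9212  0.6029  0.259 ] sd [1.000e-04 6.000e-04 0.000e+00 4.567e-01 6.487e-01 3.400e-01 2.295e-01
 2.824e-01 3.186e-01] [[0.999, -0.054, 0.0], [-0.054, -0.999, 0.0], [0.0, -0.0, -1.0]] 0.009793733183381628
```

Call:
step_arm(increments="0 0.001 0 0 0 0 0; 0 0.002 0 0 0 0 0; 0 0.003 0 0 0 0 0; 0 0.004 0 0 0 0 0; 0 0.004 0 0 0 0 0")

```text
time_s: 15.72
tcp_pos: [0.5337, -0.009, 0.134]
tool_rot: [3.14, -0.084, -0.0]
ft_force: [0.9, -0.2, 0.0]
grip_width: 0.0098
gripper_force: 30.0
```

```bash
python3 s.py
```

```text
16.0667 [ 0.5337 -0.009   0.134  -0.0014 -0.0693  0.4869 -0.8852  1.1096 -1.0597] sd [0.     0.     0.     0.4061 0.497  0.3132 0.2392 0.215  0.3233] [[0.999, -0.054, -0.0], [-0.054, -0.999, 0.0], [-0.0, -0.0, -1.0]] 0.010238191433805544
```

Call:
step_arm(increments="0 0.001 0 0 0 0 0; 0 0.002 0 0 0 0 0; 0 0.003 0 0 0 0 0; 0 0.003 0 0 0 0 0")

```text
time_s: 16.45
tcp_pos: [0.5334, -0.0071, 0.134]
tool_rot: [3.139, -0.086, -0.001]
ft_force: [-2.5, -5.0, 2.0]
grip_width: 0.0097
gripper_force: 30.0
```

```bash
python3 s.py; python3 m2.py; python3 - <<'E'
import cv2
im=cv2.imread("pics/scene_h.png"); cv2.imwrite("pics/v7.png",cv2.resize(im[170:270,190:290],None,fx=6,fy=6,interpolation=cv2.INTER_CUBIC))
E
```

```text
16.8 [ 5.33400e-01 -7.10000e-03  1.34000e-01 -2.09990e+00 -4.56500e+00
  2.59920e+00 -1.11794e+01  3.30000e+00 -4.04160e+00] sd [0.     0.     0.     0.4039 0.4623 0.2936 0.2487 0.2542 0.4169] [[0.998, -0.055, -0.001], [-0.055, -0.998, -0.001], [-0.001, 0.001, -1.0]] 0.009975568000221029
16.85 [ 0.5334 -0.0071  0.134 ] [[0.998, -0.055, -0.001], [-0.055, -0.998, -0.001], [-0.001, 0.001, -1.0]] 0.009650701584216857 [-2.1 -4.1  2.5]
scene 0.95 455 [ 0.6714 -0.0109  0.128 ]
plane [0.02  0.027 0.117] [0.1258 0.1269 0.1278 0.1296 0.138 ]
carrier [([0.6083, -0.0104, 0.1204], 0.72)]
carrier_well [([0.6685, -0.0199, 0.1177], 0.94)]
carrier_fin [([0.534, -0.0083, 0.1555], 0.89)]
top 0.52 594 [0.5229 0.2903 0.006 ]
plane [ 0.044 -0.07  -0.003] [0.0004 0.0032 0.0049 0.0063 0.0087]
carrier []
carrier_well [([0.6404, -0.2076, 0.0002], 0.54)]
carrier_fin []
```

View pics/v7.png

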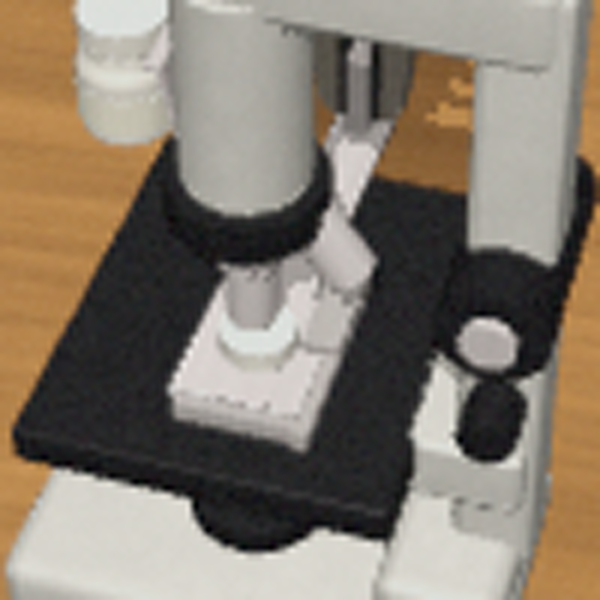

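Call:
step_arm(increments="0 -0.001 0 0 0 0 0; 0.0005 -0.001 0 0 0 0.01 0; 0.001 -0.001 0 0 0 0.01 0; 0.0015 -0.0005 0 0 0 0.01 0; 0.0015 -0.0005 0 0 0 0.01 0")

```text
time_s: 17.77
tcp_pos: [0.5334, -0.0075, 0.1339]
tool_rot: [3.139, -0.07, -0.006]
ft_force: [-6.3, -5.0, 6.9]
grip_width: 0.01
gripper_force: 30.1
```

```bash
python3 s.py
```

```text
18.1167 [ 5.33500e-01 -7.50000e-03  1.33900e-01 -6.63200e+00 -4.90450e+00
  6.83740e+00 -1.14979e+01  1.33910e+01 -4.62980e+00] sd [0.     0.     0.     0.5488 0.3309 0.3345 0.249  0.2219 0.2844] [[0.999, -0.044, -0.004], [-0.044, -0.999, -0.001], [-0.004, 0.001, -1.0]] 0.009921299855831534
```

Call:
step_arm(increments="-0.0015 -0.0015 0 0 0 0 0; -0.0015 -0.0015 0.0008 0 0 0 0; -0.0005 -0.001 0.0008 0 0 0 0; 0.001 -0.001 0.0008 0 0 0 0; 0.001 -0.001 0.0008 0 0 0 0")

```text
time_s: 18.58
tcp_pos: [0.5349, -0.008, 0.1341]
tool_rot: [3.14, -0.069, -0.005]
ft_force: [-3.9, -5.0, 1.5]
grip_width: 0.0099
gripper_force: 30.0
```

```bash
python3 s.py
```

```text
18.9333 [ 5.34900e-01 -8.00000e-03  1.34200e-01 -3.88210e+00 -4.40410e+00
  1.02270e+00 -1.09844e+01  7.36270e+00 -4.53200e+00] sd [0.     0.     0.     0.5422 0.3035 0.4792 0.3087 0.2244 0.2276] [[0.999, -0.044, -0.003], [-0.044, -0.999, -0.001], [-0.003, 0.001, -1.0]] 0.010495904664785852
```

Call:
step_arm(increments="-0.001 -0.002 0 0 0 0 0; -0.001 -0.003 0 0 0 0.015 0; -0.0005 -0.0016 0 0 0 0.015 0; -0.0005 -0.0016 0 0 0 0.015 0")

```text
time_s: 19.32
tcp_pos: [0.5352, -0.0092, 0.1345]
tool_rot: [3.141, -0.045, -0.002]
ft_force: [-1.8, -3.1, -0.6]
grip_width: 0.0094
gripper_force: 30.1
```

```bash
python3 s.py
```

```text
19.6667 [ 5.35200e-01 -9.30000e-03  1.34500e-01 -2.23300e+00 -4.00910e+00
 -6.17100e-01 -1.00274e+01  6.17040e+00 -4.62080e+00] sd [0.     0.     0.     0.3884 0.6912 0.3743 0.3957 0.6921 0.3364] [[1.0, -0.029, -0.001], [-0.029, -1.0, -0.0], [-0.001, 0.0, -1.0]] 0.010190762775817472
```

Call:
step_arm(increments="0.0005 0 -0.0003 0 0 0 0; 0.0005 0 -0.0003 0 0 0 0; 0.0005 0 -0.0003 0 0 0 0.03; 0.0005 0 -0.0003 0 0 0 0.03; 0.0005 0 -0.0003 0 0 0 0.03")

```text
time_s: 20.13
tcp_pos: [0.5373, -0.0076, 0.135]
tool_rot: [-3.14, 0.042, -0.004]
ft_force: [-0.3, -0.2, 0.2]
grip_width: 0.0275
gripper_force: 0.0
```

```bash
python3 s.py; cat > m3.py <<'E'
from fit import *
L={}
for k in range(6):
    im,d,W=cloud("scene")
    if k==0:
        cv2.imwrite("pics/scene_h.png",im[...,::-1]); m=r.silhouettes("scene","carrier"); 
        if m: np.save("/tmp/cm.npy",m[0]["mask"])
    for n in ["carrier_well","carrier_fin","seat","fence","end_stop"]:
        for x in r.landmark_of("scene",n)[:1]:
            L.setdefault(n,[]).append(x["position"])
for n,v in L.items(): print(n,np.median(v,0).round(4),np.std(v,0).round(4),len(v))
E
python3 m3.py
python3 - <<'E'
import cv2
im=cv2.imread("pics/scene_h.png"); cv2.imwrite("pics/v8.png",cv2.resize(im[160:260,205:285],None,fx=6,fy=6,interpolation=cv2.INTER_CUBIC))
E
```

```text
20.4833 [ 0.5367 -0.0084  0.1347 -0.327  -0.0678  0.2062  0.5241 -0.0196  0.0539] sd [3.000e-04 4.000e-04 2.000e-04 2.667e-01 3.155e-01 3.418e-01 3.067e-01
 2.400e-01 3.250e-01] [[1.0, -0.028, 0.0], [-0.028, -1.0, 0.0], [0.0, -0.0, -1.0]] 0.030046618625661495
carrier_well [ 0.6698 -0.018   0.1189] [0.022  0.0018 0.0013] 6
carrier_fin [ 0.5361 -0.0107  0.1543] [0.0398 0.0735 0.0591] 6
seat [ 0.6734 -0.0168  0.1225] [0.0067 0.008  0.0018] 6
fence [0.6737 0.007  0.122 ] [0.0037 0.0109 0.045 ] 6
end_stop [ 0.7033 -0.0221  0.1208] [0.001  0.0012 0.001 ] 6
```

View pics/v8.png

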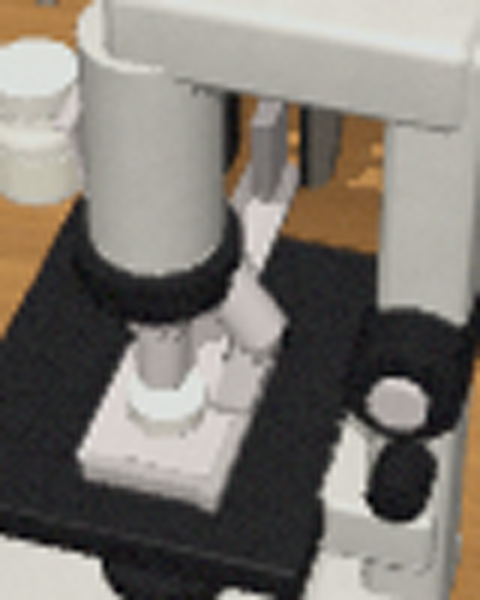

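Call:
step_arm(increments="0 0 0.015 0 0 0 0.03; 0 0 0.035 0 0 0 0.03; 0 0 0.065 0 0 0 0.03; 0 0 0.1 0 0 -0.024 0.03; 0 0 0.1 0 0 -0.024 0.0")

```text
time_s: 22.8
tcp_pos: [0.54, -0.0088, 0.2409]
tool_rot: [-3.14, 0.084, -0.017]
ft_force: [1.5, -0.1, 0.5]
grip_width: 0.0248
gripper_force: 0.0
```

Call:
step_arm(increments="0.008 -0.03 0 0 0 0 0; 0.017 -0.06 0 0 0 0 0; 0.026 -0.09 0 0 0 0 0; 0.034 -0.118 0 0 0 0 0; 0.034 -0.118 0 0 0 0 0")

```text
time_s: 23.22
tcp_pos: [0.5707, -0.1345, 0.2341]
tool_rot: [3.137, -0.096, 0.001]
ft_force: [0.7, -0.5, -0.0]
grip_width: 0.0004
gripper_force: 0.0
```

```bash
python3 s.py; cat > m4.py <<'E'
from h import *
O=np.array([.670,-.0185]);c,s_=np.cos(-.052),np.sin(-.052);Rm=np.array([[c,-s_],[s_,c]])
for cam in ["top","scene"]:
    im,d,W=cloud(cam); cv2.imwrite(f"pics/{cam}_f.png",im[...,::-1])
    M=W.copy(); M[...,:2]=(W[...,:2]-O)@Rm
    P=M[np.all((M>[-.11,-.1,.1335])&(M<[-.07,.03,.2]),axis=2)]
    print(cam,len(P))
    for z in np.arange(.135,.2,.01):
        Q=P[abs(P[:,2]-z)<.005]
        if len(Q)>2: print("  ",round(z,3),len(Q),np.median(Q,0).round(4),Q[:,1].min().round(3),Q[:,1].max().round(3))
    for n in ["flap_edge","carrier_well","carrier_fin","carrier"]:
        print(n,[(((np.array(x["position"][:2])-O)@Rm).round(4).tolist(),round(x["position"][2],4),round(x["conf"],2)) for x in r.landmark_of(cam,n)[:2]])
E
python3 m4.py
```

```text
23.5667 [ 0.5701 -0.1278  0.2342  0.1562  0.1167  0.0087  0.3907  0.2726  0.043 ] sd [2.000e-04 3.100e-03 2.000e-04 3.844e-01 4.577e-01 3.881e-01 3.549e-01
 2.331e-01 2.201e-01] [[0.999, -0.05, -0.0], [-0.05, -0.999, 0.0], [-0.0, -0.0, -1.0]] 0.0005571055714806853
top 63
   0.135 7 [-0.0895 -0.0535  0.1374] -0.054 -0.053
   0.145 8 [-0.0932 -0.0555  0.1482] -0.056 -0.053
   0.155 7 [-0.1022 -0.056   0.1536] -0.059 -0.055
   0.165 8 [-0.097  -0.0581  0.1649] -0.061 -0.058
   0.175 9 [-0.0984 -0.0602  0.1742] -0.06 -0.058
   0.185 24 [-0.0982 -0.0654  0.1849] -0.069 -0.062
flap_edge [([0.0255, 0.2878], 0.0022, 0.75), ([-0.0932, -0.0636], 0.1844, 0.55)]
carrier_well [([0.0021, 0.0055], 0.1169, 0.78)]
carrier_fin [([-0.1302, 0.0047], 0.1502, 0.6)]
carrier [([-0.0549, 0.0012], 0.1214, 0.75), ([-0.0011, -0.0014], 0.0008, 0.44)]
scene 37
   0.165 4 [-0.0754 -0.0593  0.165 ] -0.06 -0.059
   0.175 7 [-0.0768 -0.0608  0.1746] -0.061 -0.059
   0.185 26 [-0.0819 -0.0655  0.1864] -0.07 -0.06
flap_edge [([-0.0132, 0.2291], -0.005, 0.57), ([-0.0916, -0.0584], 0.1832, 0.54)]
carrier_well [([0.0013, 0.0007], 0.1214, 0.61)]
carrier_fin [([-0.1342, 0.0034], 0.1551, 0.87)]
carrier [([-0.058, 0.0031], 0.1216, 0.71), ([-0.3247, -0.3673], -0.0016, 0.57)]
```

Call:
step_arm(increments="0.001 0 -0.025 0 0 0 0; 0.001 0 -0.05 0 0 0 0; 0.001 0 -0.069 0 0 0 0; 0.001 0.01 -0.069 0 0 0 0; 0.001 0.02 -0.069 0 0 0 0")

```text
time_s: 24.53
tcp_pos: [0.5706, -0.1068, 0.1648]
tool_rot: [-3.14, 0.085, 0.003]
ft_force: [-0.1, 0.1, 1.1]
grip_width: 0.0004
gripper_force: 0.0
```

Call:
step_arm(increments="0 0.01 0 0 0 0 0; 0.001 0.02 0 0 0 0 0; 0.001 0.03 0 0 0 0 0; 0.002 0.04 0 0 0 0 0; 0.002 0.05 0 0 0 0 0")

```text
time_s: 24.95
tcp_pos: [0.5736, -0.0559, 0.1661]
tool_rot: [3.14, -0.082, 0.002]
ft_force: [-0.2, -1.6, -0.6]
grip_width: 0.0004
gripper_force: 0.4
```

```bash
python3 s.py; python3 m4.py
```

```text
25.3 [ 0.5733 -0.0561  0.1657 -0.3198 -0.0834 -0.158  -0.0752 -0.0616  0.0259] sd [2.000e-04 1.500e-03 2.000e-04 4.297e-01 8.985e-01 3.656e-01 7.733e-01
 4.624e-01 2.818e-01] [[0.999, -0.054, -0.0], [-0.054, -0.999, -0.0], [-0.0, 0.0, -1.0]] 0.0002314815027338686
top 0
flap_edge [([0.0272, 0.2882], 0.0022, 0.63)]
carrier_well [([0.0017, 0.0074], 0.1174, 0.52), ([-0.0009, 0.0935], 0.1888, 0.35)]
carrier_fin [([-0.1358, 0.0021], 0.1517, 0.54)]
carrier [([-0.057, 0.0], 0.1201, 0.62)]
scene 0
flap_edge []
carrier_well [([-0.0006, 0.0021], 0.1215, 0.91)]
carrier_fin [([-0.1332, 0.0024], 0.1531, 0.61)]
carrier [([-0.0608, 0.001], 0.1209, 0.97)]
```

Call:
step_arm(increments="0.0005 0.008 -0.002 0 0 0 0; 0.001 0.0145 -0.004 0 0 0 0; 0.001 0.0215 -0.014 0 0 0 0; 0.001 0.0245 -0.022 0 0 0 0; 0.001 0.0245 -0.026 0 0 0 0")

```text
time_s: 26.27
tcp_pos: [0.5734, -0.0307, 0.1378]
tool_rot: [-3.14, 0.079, 0.003]
ft_force: [-0.4, 0.6, 1.0]
grip_width: 0.0006
gripper_force: 0.3
```

Call:
step_arm(increments="0 0 -0.003 0 0 0 0; 0 0 -0.006 0 0 0 0; 0 0 -0.0075 0 0 0 0; 0 0 -0.0085 0 0 0 0; 0 0 -0.0085 0 0 0 0")

```text
time_s: 26.68
tcp_pos: [0.574, -0.0328, 0.1314]
tool_rot: [3.14, -0.083, -0.001]
ft_force: [-2.1, 1.0, 3.9]
grip_width: 0.0004
gripper_force: 1.9
```

```bash
python3 s.py
```

```text
27.0333 [ 0.574  -0.0328  0.1314 -2.6816  0.5967  4.915   1.6058  6.3897 -0.2917] sd [0.     0.     0.     0.4053 0.5633 0.8505 0.4094 0.781  0.2258] [[0.999, -0.053, -0.0], [-0.053, -0.999, -0.0], [-0.0, 0.0, -1.0]] 0.00035313146086200347
```

Call:
step_arm(increments="0 0 -0.001 0 0 0 0; 0 0 -0.001 0 0 0 0; 0 0 0.01 0 0 0 0; 0 0 0.04 0 0 0 0; 0 0 0.08 0 0 0 0")

```text
time_s: 27.5
tcp_pos: [0.5723, -0.033, 0.2093]
tool_rot: [-3.14, 0.083, 0.009]
ft_force: [0.7, 0.6, 0.8]
grip_width: 0.0003
gripper_force: 0.0
```

Call:
step_arm(increments="-0.02 -0.04 0.02 0 0 0 0; -0.05 -0.08 0.03 0 0 0 0; -0.07 -0.12 0.03 0 0 0 0; -0.09 -0.15 0.03 0 0 0 0; -0.09 -0.15 0.03 0 0 0 0")

```text
time_s: 27.92
tcp_pos: [0.481, -0.1892, 0.2419]
tool_rot: [3.137, -0.095, 0.001]
ft_force: [-0.5, -0.6, 0.7]
grip_width: 0.0005
gripper_force: 0.0
```

```bash
python3 s.py; sed -i 's/.1335\])/.128])/' m4.py; python3 m4.py; python3 m3.py; python3 - <<'E'
import cv2,numpy as np
a=cv2.imread("pics/scene_f.png"); b=cv2.imread("pics/top_f.png")
cv2.imwrite("pics/v9.png",np.hstack([cv2.resize(a[160:260,200:280],(400,500),interpolation=2),cv2.resize(b[110:210,230:310],(400,500),interpolation=2)]))
E
```

```text
28.2667 [ 0.4835 -0.1845  0.2414 -0.2472 -0.3439 -0.1691  0.4997  0.3056  0.0323] sd [1.700e-03 3.300e-03 3.000e-04 6.195e-01 7.240e-01 6.135e-01 5.792e-01
 2.678e-01 3.112e-01] [[0.999, -0.05, 0.0], [-0.05, -0.999, 0.001], [0.0, -0.001, -1.0]] 0.000501799131799718
top 163
   0.135 96 [-0.0922 -0.0213  0.1319] -0.053 0.009
flap_edge [([-0.0923, 0.007], 0.1259, 0.58)]
carrier_well [([0.0034, 0.005], 0.1178, 0.65)]
carrier_fin [([-0.1334, 0.0002], 0.1469, 0.6), ([-0.0916, -0.0502], 0.1295, 0.34)]
carrier [([-0.0554, 0.002], 0.1219, 0.65), ([-0.1693, 0.325], -0.0035, 0.51)]
scene 33
   0.135 24 [-0.0958  0.008   0.1343] -0.001 0.009
flap_edge [([-0.0946, 0.0139], 0.1274, 0.61)]
carrier_well [([0.0003, 0.001], 0.1191, 0.73)]
carrier_fin []
carrier [([-0.0604, 0.0022], 0.1183, 0.65)]
carrier_well [ 0.6707 -0.0184  0.1198] [0.001  0.0014 0.0016] 6
carrier_fin [ 0.5361 -0.0088  0.1552] [0.0019 0.0013 0.0012] 6
seat [ 0.674  -0.0176  0.1209] [0.0015 0.0026 0.0006] 6
fence [0.6738 0.0096 0.1226] [0.0008 0.0012 0.0011] 5
end_stop [ 0.7018 -0.0225  0.1199] [0.0008 0.0014 0.0017] 6
```

View pics/v9.png

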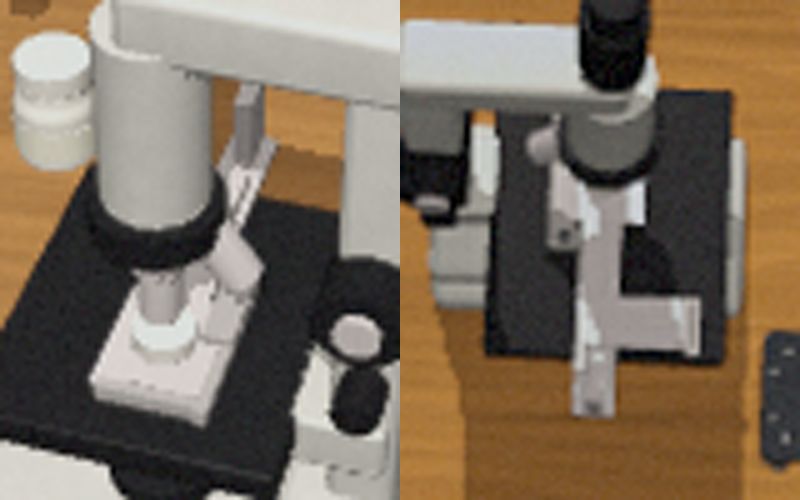

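```bash
python3 -c "
from bench import r
print(r.job_done())"
```

```text
the job is handed in; nothing more can be done
None
```

The carrier with the round dish is on the stage under the clip, pushed until I felt contact with the fence and the end stop, and the flap is folded down level over its neck. I handed the job in at about 28 s but got no verdict back; after I released the carrier, its position was checked only by camera, good to about 2–4 mm.

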